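# Log the new tables on the order board

### The arm

A 6-joint arm with a two-finger parallel gripper is mounted at the origin on the work surface. World frame = base frame: x ahead of the robot, y to its left, z up, the work surface at z = 0. Lengths are in m, angles in rad, forces in N, time in s.
With the tool pointing down it reaches from about 0.375 to 0.9 m from the base axis. Payload 3.1 kg.
Tool frame: the origin (TCP) lies at the very end of the fingers, on their centre line; the grasp point (between the pads) lies 19 mm behind it; z points along the fingers, y is the line along which they close (so a half turn about z gives the same grasp; the last joint's range is limited). The gripper opens to 85 mm and grips with 20 to 120 N. Pads are 22 mm wide; open, the fingers measure 114 mm over their backs; the gripper's body (76 mm by 85 mm) begins 54 mm behind the grasp point. The pads swing forward as they close: fully open they stand 13 mm farther back than shut.
Start: joints at [1.077, 0.527, 1.433, -0, 1.181, -0.178], TCP at [0.193, 0.594, 0.231] pointing down, gripper open.
Joint ranges: [-3.08, 3.08], [-0.75, 2.2], [0.22, 2.44], [-1.43, 4.57], [0, 2.65], [-2.85, 2.85]. Speed limits (rad/s): [2.79, 2.79, 3.14, 3.14, 3.14, 3.14].

### API

Orientations are given as a unit quaternion [x, y, z, w].
In Python, from station import telemetry, snapshot, ticket gives the robot as it stands.
- The arm moves only by the tool move_arm, never from a script. Its argument "commands" is text: rows parted by semicolons, each of 7 numbers parted by spaces: the shift along the tool's x, y, z in mm, then the turn, a rotation vector about the tool's x, y, z in degrees, then the opening, from -1 (shut) to 1 (fully open). A call has exactly 5 rows; each row is the pose to reach, as a shift and turn from the pose commanded when the call began, along the tool's axes at that moment; what a row does not reach only later rows make up. A row lasts 1/8 s, in which the tool goes at most 62.5 mm and 10.7 degrees, less where a joint would pass 70% of its speed; a pose out of reach is approached as far as the arm can. A call with a gripper value outside its range is refused whole. The fingers move at their own pace and stop on an object; "grip_force" is the grip in N (left out, the last holds). Time passes only in rows, so rows that repeat a pose let the fingers close, or fill a call up. It gives the time, the measured TCP pose, the force, the opening and the grip force at its end, in the units of the state.
- telemetry.sense(): the state, without advancing time (a new reading comes with each control period).
- snapshot(name): name is "scene" or "top"; returns a dict with "image" (420x560x3 uint8, red, green, blue), "fx", "fy", "cx", "cy" (pixels), "pose" (4x4, takes a point from camera to world coordinates). Camera axes: x right, y down, z forward; pixel columns grow to the right and rows downward; lengths in m; the calibration is good to about 2 mm. A picture is of the moment at which its call begins. There is no depth.
- ticket.sign_off(): hands the job in; it is judged then, once.
The state is a dict: "t": time; "q": joint angles; "qd": joint speeds; "tau": joint torques, N m; "tcp_pos": TCP position; "tool_rot": TCP orientation; "force": force on the tool from outside, world axes, zero at the start; "ft_torque": the same for the moment, N m; "finger_gap": opening from 0.0 (shut) to 1.0 (fully open); "gripper_force": force on a finger pad.
Only numpy, scipy, OpenCV 4.12 (cv2) and the standard library are available. Lean on these libraries where they do the work, as an engineer would, in place of code of your own. Each camera call takes 0.05 s, during which the arm holds its last target. There are 200 camera calls.

### The job

Enter the new tables on the order board: hang every white table stand that is on the counter by its eye on a peg of its own, and push the slide in front of that peg fully home against its end stop, to the right (as seen from the robot, the end with the wide mark) if a wide stand hangs there, to the left (narrow mark) if a narrow one does. Leave the slide of any peg that stays empty in the middle, and do not disturb the syrup bottle, the napkin box or the bill spike.

Things in the scene. Friction and masses are not known exactly. Their poses are not given: they have to be found in the camera images.
- board: fixed order board: grey base 260 x 410 x 12 mm, wooden crossbar on two end posts (40 mm high, top at 170 mm). Origin: on the counter under the middle of the crossbar's front face; -x points from the crossbar to the robot, +y left as seen from the robot. Four lanes 105 mm apart, each a peg with a slide in front; white marks by each slide: wide at its right end, narrow at its left
- peg1 (a point): point on the centre line of peg 1 (leftmost as seen from the robot): a round steel peg, 10 mm thick, sticking out 80 mm from the crossbar towards the robot and sloping up by 0.17 rad towards its free end. The point lies 50 mm from the crossbar, 159 mm above the counter; axes as the board's.
- peg2 (a point): point on the centre line of peg 2 (second from the left as seen from the robot): a round steel peg, 10 mm thick, sticking out 80 mm from the crossbar towards the robot and sloping up by 0.17 rad towards its free end. The point lies 50 mm from the crossbar, 159 mm above the counter; axes as the board's.
- peg3 (a point): point on the centre line of peg 3 (third from the left as seen from the robot): a round steel peg, 10 mm thick, sticking out 80 mm from the crossbar towards the robot and sloping up by 0.17 rad towards its free end. The point lies 50 mm from the crossbar, 159 mm above the counter; axes as the board's.
- peg4 (a point): point on the centre line of peg 4 (rightmost as seen from the robot): a round steel peg, 10 mm thick, sticking out 80 mm from the crossbar towards the robot and sloping up by 0.17 rad towards its free end. The point lies 50 mm from the crossbar, 159 mm above the counter; axes as the board's.
- slide1 (a joint): selector slide of lane 1, in m: 0 = middle, +0.030 = end stop on the left (board +y, narrow mark), -0.030 = end stop on the right (board -y, wide mark); light friction (2 N), stays where left; starts near the middle
- slide1_top (a point): centre of the top face of the black grip of slide 1: 24 mm (board x) x 20 mm (board y), 40 mm tall, standing on a 14 mm high track; its top is 66 mm above the counter, 190 mm in front of the crossbar. Moves with the grip along board y.
- slide2 (a joint): selector slide of lane 2, in m: 0 = middle, +0.030 = end stop on the left (board +y, narrow mark), -0.030 = end stop on the right (board -y, wide mark); light friction (2 N), stays where left; starts near the middle
- slide2_top (a point): centre of the top face of the black grip of slide 2: 24 mm (board x) x 20 mm (board y), 40 mm tall, standing on a 14 mm high track; its top is 66 mm above the counter, 190 mm in front of the crossbar. Moves with the grip along board y.
- slide3 (a joint): selector slide of lane 3, in m: 0 = middle, +0.030 = end stop on the left (board +y, narrow mark), -0.030 = end stop on the right (board -y, wide mark); light friction (2 N), stays where left; starts near the middle
- slide3_top (a point): centre of the top face of the black grip of slide 3: 24 mm (board x) x 20 mm (board y), 40 mm tall, standing on a 14 mm high track; its top is 66 mm above the counter, 190 mm in front of the crossbar. Moves with the grip along board y.
- slide4 (a joint): selector slide of lane 4, in m: 0 = middle, +0.030 = end stop on the left (board +y, narrow mark), -0.030 = end stop on the right (board -y, wide mark); light friction (2 N), stays where left; starts near the middle
- slide4_top (a point): centre of the top face of the black grip of slide 4: 24 mm (board x) x 20 mm (board y), 40 mm tall, standing on a 14 mm high track; its top is 66 mm above the counter, 190 mm in front of the crossbar. Moves with the grip along board y.
- wide1: wide white plastic table stand, an inverted T, 160 g: an upright plate 84 mm wide (its y), 8 mm thick (its x), top edge 125 mm above the underside, foot 60 (x) x 84 (y) x 12 mm; round eye (through-hole) of 32 mm along x, centre 74 mm above the underside; front and back alike. Origin: centre of the underside, z up. May be absent
- wide1_eye (a point): centre of the eye of stand wide1
- wide2: wide white plastic table stand, an inverted T, 160 g: an upright plate 84 mm wide (its y), 8 mm thick (its x), top edge 125 mm above the underside, foot 60 (x) x 84 (y) x 12 mm; round eye (through-hole) of 32 mm along x, centre 74 mm above the underside; front and back alike. Origin: centre of the underside, z up. May be absent
- wide2_eye (a point): centre of the eye of stand wide2
- narrow1: narrow white plastic table stand, an inverted T, 160 g: an upright plate 52 mm wide (its y), 8 mm thick (its x), top edge 125 mm above the underside, foot 60 (x) x 52 (y) x 12 mm; round eye (through-hole) of 32 mm along x, centre 74 mm above the underside; front and back alike. Origin: centre of the underside, z up. May be absent
- narrow1_eye (a point): centre of the eye of stand narrow1
- narrow2: narrow white plastic table stand, an inverted T, 160 g: an upright plate 52 mm wide (its y), 8 mm thick (its x), top edge 125 mm above the underside, foot 60 (x) x 52 (y) x 12 mm; round eye (through-hole) of 32 mm along x, centre 74 mm above the underside; front and back alike. Origin: centre of the underside, z up. May be absent
- narrow2_eye (a point): centre of the eye of stand narrow2
- syrup: bystander: syrup bottle, 60 mm across, 170 mm tall, origin at its underside
- napkins: bystander: steel napkin box 90 x 130 x 90 mm, origin at its underside
- spike: bystander: yellow bill spike, domed base 104 mm across, 95 mm tall, origin at its underside
Mind the look-alikes: they are no part of the job. Leave any blue look-alike of the wide1 alone.

How it is judged:
By the outcome, as a careful person would: the job done as asked, in the order asked, and still so for the second after the job is handed in, with the robot touching nothing.
Of wide1, wide2, narrow1, narrow2 only 3 to 4 are there at a start; the rules pass over those that are not, and their reading is None.
At some moment in a run one of wide1, wide2, narrow1, narrow2 may be knocked a few centimetres aside while the robot is not near it.
Once in a run the grip may slacken for a moment while it holds something.
It also fails if it takes over 208 s, if anything falls off the work surface, if the arm or the gripper's body presses on something with over 40 N, if the wrist force passes 120 N, or if a joint passes its speed limit or range.

## Working session

There is one attempt and no reset: what is moved stays moved. The work goes in short steps, Python scripts to look and compute and a tool call to move; the robot and the scene stay as the last step left them, time stands still between calls to the robot, and variables do not carry over. Pictures are saved under pics/ and viewed, at most 14 in all, crops included, and the job is handed in when it is done.

Besides the shell and the picture viewer there is one more tool, called after "Request:" by a JSON object that holds its "name" and its "arguments", one argument or row to a line. move_arm: Moves the arm, as the interface text tells. Its arguments: {"type":"object","properties":{"commands":{"type":"string"},"grip_force":{"type":"number"}},"required":["commands"]}

```bash
ls; mkdir -p pics; python3 - <<'E'
from station import telemetry, snapshot, ticket
import cv2,numpy as np
s=telemetry.sense()
print({k:np.round(v,3).tolist() for k,v in s.items()})
for n in("scene","top"):
    d=snapshot(n); cv2.imwrite(f"pics/{n}0.png",cv2.resize(d["image"][:,:,::-1],None,fx=1.4,fy=1.4,interpolation=cv2.INTER_CUBIC))
    print(n,d["fx"],d["fy"],d["cx"],d["cy"],np.round(d["pose"],4).tolist())
E
```

```text
pics
{'t': 0.0, 'q': [1.077, 0.528, 1.434, -0.0, 1.181, -0.179], 'qd': [0.0, -0.001, 0.002, 0.001, -0.0, -0.0], 'tau': [-0.001, -44.235, -17.802, -0.0, 0.008, 0.0], 'tcp_pos': [0.193, 0.594, 0.23], 'tool_rot': [0.157, 0.988, -0.001, -0.0], 'force': [-0.008, 0.552, -0.463], 'ft_torque': [-0.0, 0.022, 0.016], 'gripper_force': 0.0, 'finger_gap': 0.999}
scene 429.57727803958005 429.57727803958005 284.6062114177109 214.576387674482 [[-0.5769, 0.6166, -0.5357, 1.2217], [0.8167, 0.4436, -0.369, 0.3707], [0.0101, -0.6505, -0.7595, 1.07], [0.0, 0.0, 0.0, 1.0]]
top 471.9066065684474 471.9066065684474 287.55722811518007 212.37345708892786 [[-0.0214, -0.9917, 0.1269, 0.3529], [-0.9998, 0.0211, -0.0038, -0.1069], [0.0011, -0.1269, -0.9919, 1.5026], [0.0, 0.0, 0.0, 1.0]]
```

View pics/scene0.png

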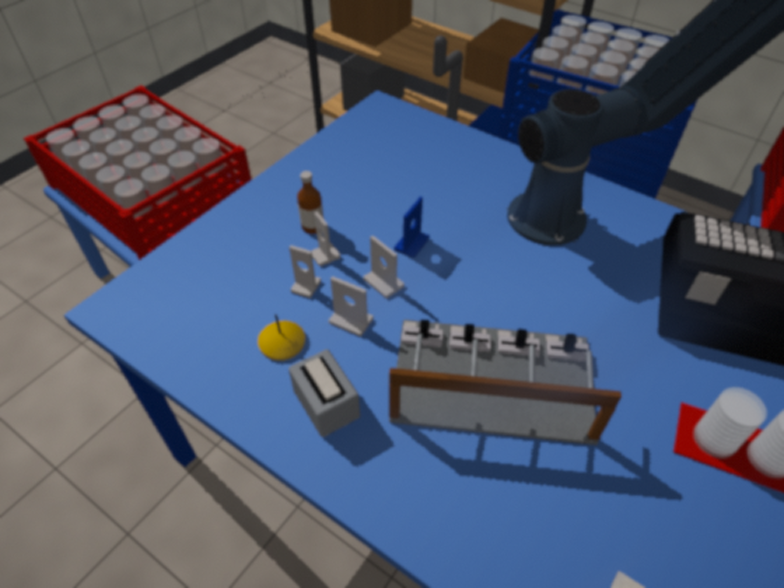

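View pics/top0.png

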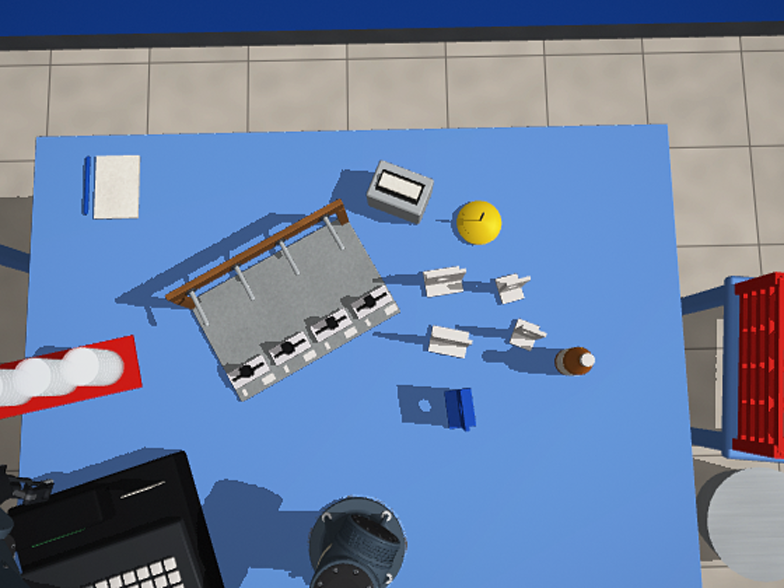

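Scene: four white stands (two wide, two narrow) left of the board; blue decoy, spike, syrup and napkin box stand nearby. Top (1.4x): wide at (443,281),(448,341), narrow at (512,289),(526,333); the slides run from (247,372) to (372,300).

```bash
cat > h.py <<'E'
from station import telemetry, snapshot, ticket
import cv2,numpy as np
from scipy.spatial.transform import Rotation as R
def ray(d,u,v,z):
    P=d["pose"];r=P[:3,:3]@np.array([(u-d["cx"])/d["fx"],(v-d["cy"])/d["fy"],1]);o=P[:3,3]
    return (o+r*(z-o[2])/r[2])[:2]
def proj(d,p):
    P=d["pose"];c=P[:3,:3].T@(np.array(p)-P[:3,3]);return np.array([d["cx"]+d["fx"]*c[0]/c[2],d["cy"]+d["fy"]*c[1]/c[2]])
def zoom(d,x0,y0,x1,y1,f,n):
    cv2.imwrite(n,cv2.resize(d["image"][y0:y1,x0:x1,::-1],None,fx=f,fy=f,interpolation=cv2.INTER_CUBIC))
E
python3 - <<'E'
from h import *
d=snapshot("top"); zoom(d,290,180,410,265,6.5,"pics/t1.png")
zoom(d,115,140,290,290,4,"pics/t2.png")
E
```

```text
(no output)
```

View pics/t1.png

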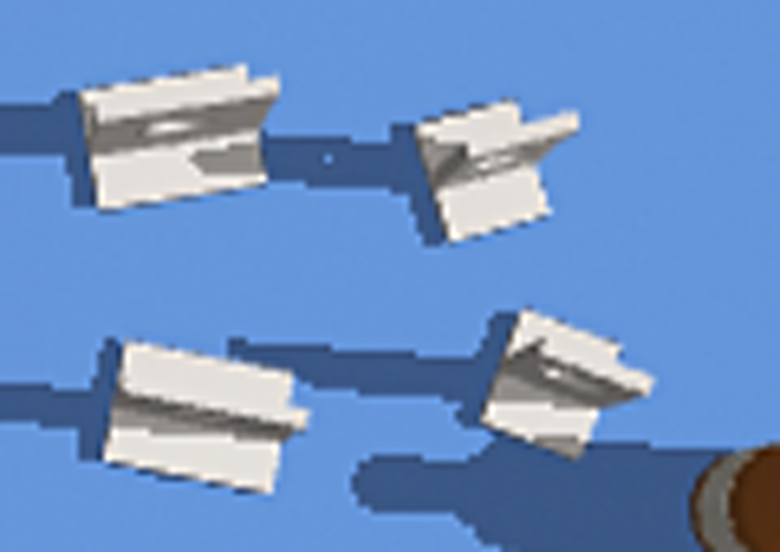

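View pics/t2.png

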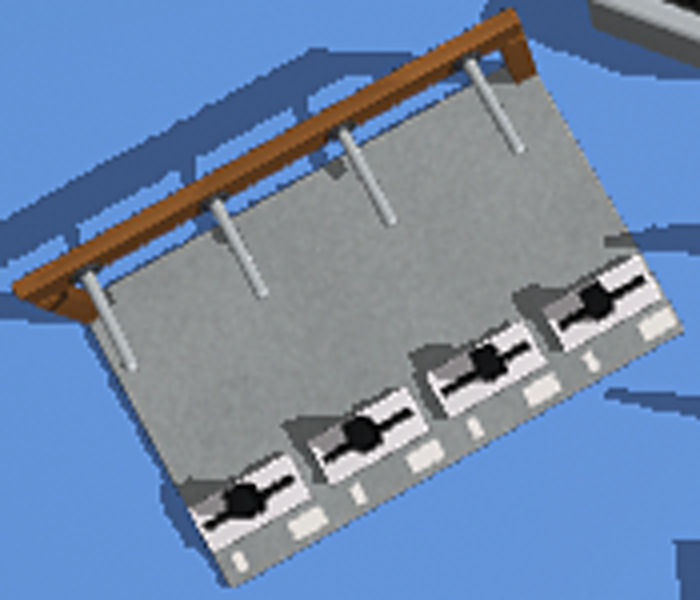

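Crop t1: foot corners clear for all four stands. Crop t2: board yaw about 29°, all four pegs empty, slide grips near (244,500),(362,434),(487,362),(598,300) in crop pixels.

```bash
python3 - <<'E'
from h import *
d=snapshot("top")
c1=lambda p:np.array([290,180])+np.array(p)/6.5-.4
c2=lambda p:np.array([115,140])+np.array(p)/4-.4
def rect(name,pts):
    w=np.array([ray(d,*c1(p),.012) for p in pts])
    # pts order: left-far, left-near, right-near, right-far
    e=(w[0]-w[3])+(w[1]-w[2]); yaw=np.degrees(np.arctan2(-e[0],e[1]))
    print(name,np.round(w.mean(0),4),"yaw",round(yaw,1),"L",np.round([np.linalg.norm(w[0]-w[3]),np.linalg.norm(w[1]-w[2]),np.linalg.norm(w[0]-w[1]),np.linalg.norm(w[2]-w[3])],3))
rect("nA",[(418,128),(448,240),(548,213),(518,100)])
rect("nB",[(523,312),(483,420),(582,455),(620,346)])
rect("wA",[(80,92),(97,210),(266,184),(245,66)])
rect("wB",[(123,344),(105,460),(270,492),(292,374)])
for nm,p,z in[("baseL",(230,586),.012),("baseR",(683,330),.012),("barL",(15,288),.17),("barR",(513,10),.17)]:print(nm,np.round(ray(d,*c2(p),z),4))
for p in[(244,500),(362,434),(487,362),(598,300)]:print("slide",np.round(ray(d,*c2(p),.066),4))
for p in[(132,368),(263,294),(391,222),(520,150)]:print("tip",np.round(ray(d,*c2(p),.164),4))
for p in[(88,275),(213,203),(343,131),(470,62)]:print("root",np.round(ray(d,*c2(p),.15),4))
E
```

```text
nA [ 0.5597 -0.3566] yaw 14.2 L [0.051 0.051 0.057 0.058]
nB [ 0.4544 -0.3858] yaw -20.8 L [0.05  0.051 0.057 0.057]
wA [ 0.5789 -0.2045] yaw 7.7 L [0.082 0.084 0.059 0.06 ]
wB [ 0.4414 -0.2129] yaw -11.8 L [0.083 0.081 0.057 0.058]
baseL [0.3194 0.2526]
baseR [ 0.5126 -0.105 ]
barL [0.5359 0.3694]
barR [0.7317 0.0133]
slide [0.3847 0.2296]
slide [0.4326 0.1404]
slide [0.4855 0.0451]
slide [ 0.5314 -0.0404]
tip [0.4775 0.2871]
tip [0.5286 0.1944]
tip [0.5788 0.1029]
tip [0.6295 0.0097]
root [0.547  0.3241]
root [0.5979 0.2343]
root [0.6492 0.14  ]
root [0.6988 0.047 ]
```

```bash
cat >> h.py <<'E'
YB=28.55;u=np.array([np.cos(np.radians(YB)),np.sin(np.radians(YB))]);v=np.array([-u[1],u[0]]);O=np.array([.624,.186])
def B(s,y,z): # s = distance in front of crossbar
    return np.r_[O-s*u+y*v,z]
def lane(i): return .1575-.105*(i-1)
def down(yaw): # tool y at world angle yaw (deg), z down
    a=np.radians(yaw);y=np.array([np.cos(a),np.sin(a),0]);z=np.array([0,0,-1]);return R.from_matrix(np.c_[np.cross(y,z),y,z])
def plan(*wps,start=None):
    s=telemetry.sense();p,r=(np.array(s["tcp_pos"]),R.from_quat(s["tool_rot"])) if start is None else (np.array(start[0]),down(start[1]))
    for q,yaw in wps:
        q=np.array(q);t=min((down(yaw),down(yaw+180)),key=lambda t:(r.inv()*t).magnitude())
        # keep the joint 6 turn on the same branch
        print("shift",np.round(r.inv().apply(q-p)*1000,1),"turn",np.round((r.inv()*t).as_rotvec(degrees=True),1),"->",np.round(q,4),yaw)
        p,r=q,t
E
python3 - <<'E'
from h import *
plan(([.45,.3,.32],72),([.47,0,.32],28),([.4414,-.2129,.25],-11.8),([.4414,-.2129,.1],-11.8),([.4414,-.2129,.27],-11.8),([.42,.03,.27],20),(B(.16,lane(1),.27),YB),(B(.16,lane(1),.187),YB),(B(.05,lane(1),.187),YB),(B(.05,lane(1),.175),YB))
E
```

```text
shift [-335.1 -200.1  -89.1] turn [-0.1 -0.  -0. ] -> [0.45 0.3  0.32] 72
shift [-111.7 -279.1    0. ] turn [ 0.  0. 44.] -> [0.47 0.   0.32] 28
shift [-174.6 -125.2   70. ] turn [ 0.   0.  39.8] -> [ 0.4414 -0.2129  0.25  ] -11.8
shift [  0.   0. 150.] turn [0. 0. 0.] -> [ 0.4414 -0.2129  0.1   ] -11.8
shift [   0.    0. -170.] turn [0. 0. 0.] -> [ 0.4414 -0.2129  0.27  ] -11.8
shift [233.4 -70.6   0. ] turn [  0.    0.  -31.8] -> [0.42 0.03 0.27] 20
shift [208.8  63.4   0. ] turn [ 0.   0.  -8.6] -> [0.4082 0.2479 0.27  ] 28.55
shift [ 0.  0. 83.] turn [0. 0. 0.] -> [0.4082 0.2479 0.187 ] 28.55
shift [  0. 110.   0.] turn [0. 0. 0.] -> [0.5048 0.3005 0.187 ] 28.55
shift [ 0.  0. 12.] turn [0. 0. 0.] -> [0.5048 0.3005 0.175 ] 28.55
```

Request:
{"name": "move_arm", "arguments": {
  "commands": "-40 -24 -12 0 0 0 -0.3;-80 -48 -24 0 0 0 -0.3;-120 -72 -36 0 0 0 -0.3;-160 -96 -45 0 0 0 -0.3;-168 -100 -45 0 0 0 -0.3",
  "grip_force": 60
}}

```text
t: 0.82
tcp_pos: [0.3242, 0.4456, 0.277]
tool_rot: [0.158, 0.987, 0.0, 0.001]
force: [0.0, -0.1, -0.1]
finger_gap: 0.352
gripper_force: 0.0
```

Request:
{"name": "move_arm", "arguments": {
  "commands": "-40 -24 -12 0 0 0 -0.3;-80 -48 -24 0 0 0 -0.3;-120 -72 -36 0 0 0 -0.3;-160 -96 -45 0 0 0 -0.3;-168 -100 -45 0 0 0 -0.3"
}}

```text
t: 1.45
tcp_pos: [0.4528, 0.2991, 0.3217]
tool_rot: [0.158, 0.987, 0.0, 0.001]
force: [-0.6, 0.1, 0.6]
finger_gap: 0.347
gripper_force: 0.0
```

Request:
{"name": "move_arm", "arguments": {
  "commands": "-22 -56 0 0 0 9 -0.3;-44 -112 0 0 0 18 -0.3;-66 -168 0 0 0 27 -0.3;-88 -224 0 0 0 36 -0.3;-112 -279 0 0 0 44 -0.3"
}}

```text
t: 2.08
tcp_pos: [0.4706, -0.0001, 0.3209]
tool_rot: [0.517, 0.856, 0.0, -0.001]
force: [0.8, -0.4, 0.1]
finger_gap: 0.351
gripper_force: 0.0
```

Request:
{"name": "move_arm", "arguments": {
  "commands": "-35 -25 14 0 0 9 -0.3;-70 -50 28 0 0 18 -0.3;-105 -75 42 0 0 27 -0.3;-140 -100 56 0 0 36 -0.3;-175 -125 70 0 0 40 -0.3"
}}

```text
t: 2.7
tcp_pos: [0.4429, -0.2128, 0.2504]
tool_rot: [0.778, 0.628, 0.0, -0.001]
force: [0.5, -0.1, 0.8]
finger_gap: 0.355
gripper_force: 0.0
```

```bash
python3 - <<'E'
from h import *
print(telemetry.sense()["finger_gap"])
d=snapshot("top"); zoom(d,270,170,420,280,5,"pics/t3.png")
plan(([.4414,-.2129,.25],-11.8),([.4414,-.2129,.1],-11.8))
E
```

```text
0.3549424876392542
shift [ 4.5 -2.  -1.2] turn [-0.1  0.1 -0.5] -> [ 0.4414 -0.2129  0.25  ] -11.8
shift [  0.   0. 150.] turn [0. 0. 0.] -> [ 0.4414 -0.2129  0.1   ] -11.8
```

View pics/t3.png

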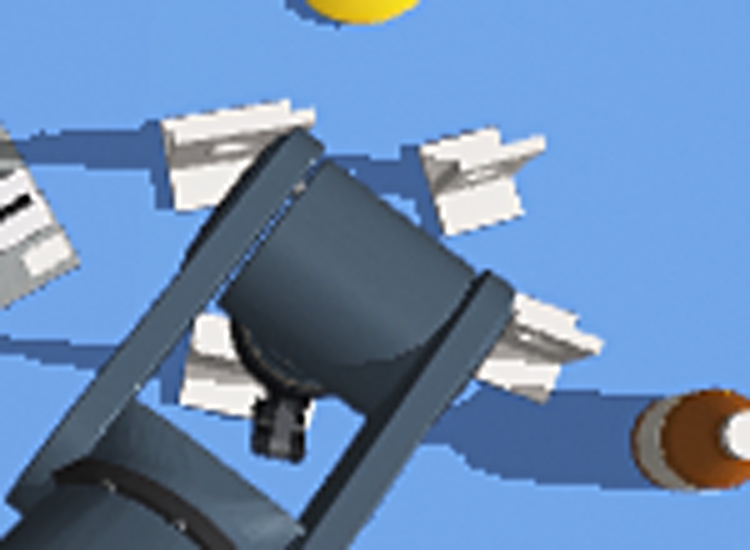

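The wrist is over the near wide stand, whose foot at (235,365) in the crop has not moved, and the others have not either. Descending.

Request:
{"name": "move_arm", "arguments": {
  "commands": "2 -1 0 0 0 0 -0.3;3 -1 50 0 0 0 -0.3;3 -1 100 0 0 0 -0.3;3 -1 148 0 0 0 -0.3;3 -1 149 0 0 0 -0.3"
}}

```text
t: 3.38
tcp_pos: [0.4407, -0.2064, 0.0999]
tool_rot: [0.777, 0.63, -0.001, -0.004]
force: [-0.5, -0.3, 0.5]
finger_gap: 0.347
gripper_force: 0.0
```

```bash
python3 - <<'E'
from h import *
plan(([.4414,-.2129,.1],-11.8))
plan(([.4414,-.2129,.1],-11.8))
E
```

```text
shift [-6.3  2.1 -0.2] turn [-0.4 -0.3 -0.1] -> [ 0.4414 -0.2129  0.1   ] -11.8
shift [-6.3  2.1 -0.2] turn [-0.4 -0.3 -0.1] -> [ 0.4414 -0.2129  0.1   ] -11.8
```

Request:
{"name": "move_arm", "arguments": {
  "commands": "-4 1 0 0 0 0 -0.3;-4 1 0 0 0 0 -1;-4 1 0 0 0 0 -1;-4 1 0 0 0 0 -1;-4 1 0 0 0 0 -1"
}}

```text
t: 4.0
tcp_pos: [0.4434, -0.2146, 0.1041]
tool_rot: [0.777, 0.629, 0.0, 0.002]
force: [-1.0, 1.0, 6.8]
finger_gap: 0.08
gripper_force: 64.5
```

Request:
{"name": "move_arm", "arguments": {
  "commands": "0 0 0 0 0 0 -1;0 0 0 0 0 0 -1;0 0 0 0 0 0 -1;0 0 -5 0 0 0 -1;0 0 -10 0 0 0 -1"
}}

```text
t: 4.62
tcp_pos: [0.4425, -0.214, 0.1128]
tool_rot: [0.777, 0.629, 0.0, 0.0]
force: [-0.7, 0.3, -1.6]
finger_gap: 0.076
gripper_force: 63.2
```

Request:
{"name": "move_arm", "arguments": {
  "commands": "0 0 -40 0 0 0 -1;0 0 -80 0 0 0 -1;0 0 -120 0 0 0 -1;0 0 -158 0 0 0 -1;0 0 -158 0 0 0 -1"
}}

```text
t: 5.25
tcp_pos: [0.4441, -0.2152, 0.2734]
tool_rot: [0.777, 0.629, 0.001, 0.004]
force: [0.3, -0.3, -2.0]
finger_gap: 0.078
gripper_force: 63.3
```

Request:
{"name": "move_arm", "arguments": {
  "commands": "47 -14 0 0 0 -6 -1;94 -28 0 0 0 -13 -1;141 -42 0 0 0 -19 -1;188 -56 0 0 0 -26 -1;233 -70 0 0 0 -32 -1"
}}

```text
t: 5.88
tcp_pos: [0.4212, 0.0301, 0.269]
tool_rot: [0.573, 0.82, -0.001, -0.001]
force: [1.6, -0.1, -1.9]
finger_gap: 0.08
gripper_force: 63.3
```

Request:
{"name": "move_arm", "arguments": {
  "commands": "42 13 0 0 0 -2 -1;84 26 0 0 0 -4 -1;126 39 0 0 0 -6 -1;168 52 0 0 0 -8 -1;209 63 0 0 0 -8.6 -1"
}}

```text
t: 6.5
tcp_pos: [0.4093, 0.2475, 0.2688]
tool_rot: [0.511, 0.86, -0.001, -0.001]
force: [0.8, 0.3, -2.1]
finger_gap: 0.078
gripper_force: 63.3
```

```bash
python3 - <<'E'
from h import *
print(telemetry.sense()["finger_gap"])
plan((B(.16,lane(1),.187),YB),(B(.05,lane(1),.187),YB))
d=snapshot("scene"); zoom(d,200,120,440,320,3,"pics/s1.png")
E
```

```text
0.0784112313165366
shift [ 0.9 -0.5 81.8] turn [-0.2 -0.   0.1] -> [0.4082 0.2479 0.187 ] 28.55
shift [  0. 110.   0.] turn [0. 0. 0.] -> [0.5048 0.3005 0.187 ] 28.55
```

View pics/s1.png

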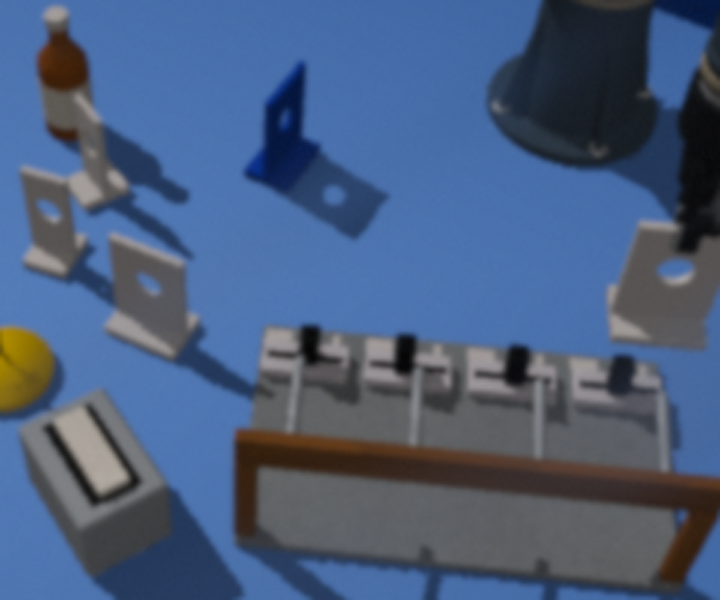

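The stand is held with its eye at crop (677,268), close to peg 1's lane. Checking this against the predicted eye and peg tips.

```bash
python3 - <<'E'
from h import *
d=snapshot("scene");t=np.array(telemetry.sense()["tcp_pos"]);print(t)
print("eye pred",(proj(d,t-[0,0,.026])-[200,120])*3, "plate +-: ",[((proj(d,t+np.r_[k*.042*v,.025])-[200,120])*3).round() for k in(1,-1)])
for i in(1,2,3,4):print("root",(proj(d,B(.0,lane(i),.15))-[200,120])*3,"tip",(proj(d,B(.079,lane(i),.164))-[200,120])*3)
E
```

```text
[0.40903942 0.2493174  0.26883463]
eye pred [673.97071473 264.12739024] plate +-:  [array([741., 228.]), array([639., 219.])]
root [662.22770253 478.80855179] tip [658.20322164 392.53511575]
root [535.50162543 465.66164521] tip [536.06628868 380.41071729]
root [410.43789153 452.68719462] tip [415.47417038 368.43967088]
root [287.004005   439.88182881] tip [296.39774219 356.61908535]
```

Request:
{"name": "move_arm", "arguments": {
  "commands": "0 0 40 0 0 0 -1;0 0 81 0 0 0 -1;0 0 81 0 0 0 -1;0 15 81 0 0 0 -1;0 30 81 0 0 0 -1"
}}

```text
t: 7.22
tcp_pos: [0.4397, 0.2615, 0.191]
tool_rot: [0.511, 0.86, 0.002, 0.002]
force: [0.8, 0.5, -1.1]
finger_gap: 0.082
gripper_force: 35.9
```

Request:
{"name": "move_arm", "arguments": {
  "commands": "0 16 0 0 0 0 -1;0 32 0 0 0 0 -1;0 48 0 0 0 0 -1;0 64 0 0 0 0 -1;0 80 0 0 0 0 -1"
}}

```text
t: 7.85
tcp_pos: [0.5097, 0.3, 0.191]
tool_rot: [0.511, 0.86, 0.002, 0.001]
force: [0.5, -0.2, -1.5]
finger_gap: 0.076
gripper_force: 64.0
```

```bash
python3 - <<'E'
from h import *
print(telemetry.sense()["force"])
plan((B(.05,lane(1),.187),YB),(B(.05,lane(1),.176),YB))
d=snapshot("scene"); zoom(d,320,180,450,300,5,"pics/s2.png")
E
```

```text
[ 0.45547065 -0.20938302 -1.46420858]
shift [ 2.7 -4.1  4. ] turn [0.2 0.  0. ] -> [0.5048 0.3005 0.187 ] 28.55
shift [ 0.  0. 11.] turn [0. 0. 0.] -> [0.5048 0.3005 0.176 ] 28.55
```

View pics/s2.png

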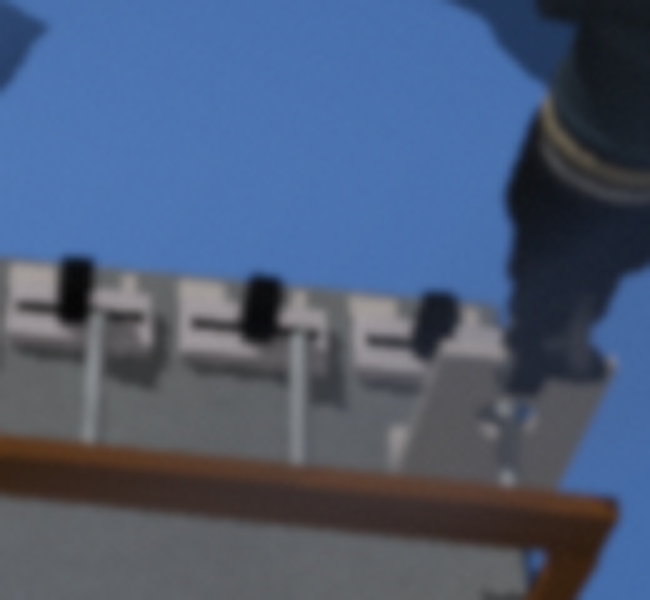

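The peg runs through the eye at crop (512,420). Grip force dipped briefly but recovered. Lowering until it rests on the peg.

Request:
{"name": "move_arm", "arguments": {
  "commands": "1 -2 4 0 0 0 -1;2 -4 8 0 0 0 -1;2 -4 10 0 0 0 -1;2 -4 12 0 0 0 -1;2 -4 14 0 0 0 -1"
}}

```text
t: 8.52
tcp_pos: [0.5016, 0.2985, 0.1783]
tool_rot: [0.511, 0.86, -0.001, -0.0]
force: [-8.1, -3.6, 24.9]
finger_gap: 0.077
gripper_force: 68.1
```

Request:
{"name": "move_arm", "arguments": {
  "commands": "0 0 -2 0 0 0 -1;0 0 -2 0 0 0 -0.4;0 0 -2 0 0 0 -0.4;0 0 -2 0 0 0 -0.4;0 0 -2 0 0 0 -0.4"
}}

```text
t: 9.15
tcp_pos: [0.5028, 0.2988, 0.177]
tool_rot: [0.511, 0.86, -0.0, -0.0]
force: [0.2, 0.1, -0.8]
finger_gap: 0.304
gripper_force: 0.0
```

Request:
{"name": "move_arm", "arguments": {
  "commands": "0 0 -15 0 0 0 -0.4;0 0 -40 0 0 0 -0.4;0 0 -80 0 0 0 -0.4;0 0 -120 0 0 0 -0.4;0 0 -130 0 0 0 -0.4"
}}

```text
t: 9.78
tcp_pos: [0.5043, 0.2995, 0.3115]
tool_rot: [0.511, 0.86, 0.003, 0.002]
force: [0.8, 0.3, -0.3]
finger_gap: 0.299
gripper_force: 0.0
```

```bash
python3 - <<'E'
from h import *
A=[.5789,-.2045];y=7.7
plan(([.49,.02,.3],YB),(A+[.25],y),(A+[.1],y))
print('from stand');plan((A+[.27],y),([.49,.02,.27],20),(B(.16,lane(2),.27),YB),(B(.16,lane(2),.187),YB),(B(.05,lane(2),.187),YB),start=(A+[.1],y))
E
```

```text
shift [-238.6 -146.3   10.7] turn [0.4 0.1 0. ] -> [0.49 0.02 0.3 ] 28.55
shift [-239.7  -29.2   50. ] turn [ 0.   0.  20.8] -> [ 0.5789 -0.2045  0.25  ] 7.7
shift [  0.   0. 150.] turn [0. 0. 0.] -> [ 0.5789 -0.2045  0.1   ] 7.7
from stand
shift [   0.    0. -170.] turn [0. 0. 0.] -> [ 0.5789 -0.2045  0.27  ] 7.7
shift [234.4 -58.    0. ] turn [  0.    0.  -12.3] -> [0.49 0.02 0.27] 20
shift [138.3  16.7   0. ] turn [ 0.   0.  -8.6] -> [0.4584 0.1556 0.27  ] 28.55
shift [ 0.  0. 83.] turn [0. 0. 0.] -> [0.4584 0.1556 0.187 ] 28.55
shift [  0. 110.   0.] turn [0. 0. 0.] -> [0.555  0.2082 0.187 ] 28.55
```

```bash
cat >> h.py <<'E'
def blobs(): # white blobs in the stands region, top view
    d=snapshot("top");h=cv2.cvtColor(d["image"],cv2.COLOR_RGB2HSV);m=((h[...,1]<60)&(h[...,2]>90)).astype(np.uint8);m[:, :285]=0;m[:178]=0;m[265:]=0;m[:,400:]=0
    n,_,s,c=cv2.connectedComponentsWithStats(m)
    for i in range(1,n):
        if s[i,4]>40:print(s[i].tolist(),c[i].round(1))
    return d
E
python3 - <<'E'
from h import *
d0=cv2.imread("pics/top0.png");blobs()
E
```

```text
[302, 190, 31, 22, 514] [316.7 200.4]
[354, 195, 25, 22, 341] [364.7 205.1]
[364, 228, 27, 23, 342] [375.3 238.8]
```

Request:
{"name": "move_arm", "arguments": {
  "commands": "-48 -29 2 0 0 0 -0.4;-96 -58 4 0 0 0 -0.4;-144 -87 6 0 0 0 -0.4;-192 -116 8 0 0 0 -0.4;-239 -146 10 0 0 0 -0.4"
}}

```text
t: 10.45
tcp_pos: [0.4877, 0.0175, 0.2962]
tool_rot: [0.511, 0.86, -0.0, -0.001]
force: [1.1, -0.7, -0.2]
finger_gap: 0.3
gripper_force: 0.0
```

```bash
python3 - <<'E'
from h import *
d=blobs(); zoom(d,100,130,420,290,2.5,"pics/t4.png")
E
```

```text
[302, 190, 31, 22, 514] [316.7 200.4]
[354, 195, 25, 22, 344] [364.7 205.1]
[364, 228, 27, 23, 351] [375.2 238.8]
```

View pics/t4.png

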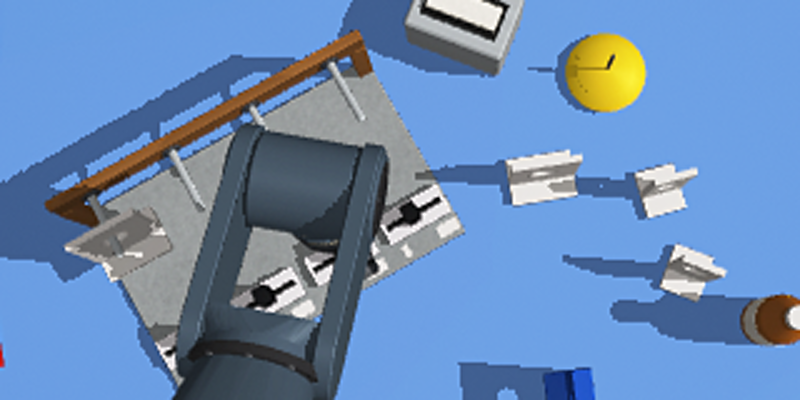

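The first stand hangs on peg 1 (crop (118,240)) and the other three stands are unmoved. Going to the second wide stand.

Request:
{"name": "move_arm", "arguments": {
  "commands": "-48 -6 0 0 0 -0 -0.4;-96 -12 0 0 0 5 -0.4;-144 -18 0 0 0 10 -0.4;-192 -24 20 0 0 15 -0.4;-239 -29 47 0 0 21 -0.4"
}}

```text
t: 11.12
tcp_pos: [0.5779, -0.2059, 0.2492]
tool_rot: [0.66, 0.751, 0.0, -0.0]
force: [0.8, 0.3, -0.5]
finger_gap: 0.297
gripper_force: 0.0
```

```bash
python3 - <<'E'
from h import *
blobs();plan(([.5789,-.2045,.1],7.7))
E
```

```text
[302, 191, 22, 15, 141] [314.3 196.7]
[354, 195, 25, 22, 346] [364.7 205.1]
[327, 196, 6, 13, 43] [328.8 202.2]
[364, 228, 27, 23, 352] [375.2 238.8]
shift [  7.    1.8 144.4] turn [-0.2  0.1 -0.7] -> [ 0.5789 -0.2045  0.1   ] 7.7
```

Request:
{"name": "move_arm", "arguments": {
  "commands": "2 1 20 0 0 -0.5 -0.4;2 1 70 0 0 -0.5 -0.4;2 1 120 0 0 -0.5 -0.4;2 1 149 0 0 -0.5 -0.4;2 1 149 0 0 -0.5 -0.4"
}}

```text
t: 11.8
tcp_pos: [0.5757, -0.2008, 0.0979]
tool_rot: [0.656, 0.755, -0.001, -0.004]
force: [-1.1, 0.8, -0.7]
finger_gap: 0.302
gripper_force: 0.0
```

Request:
{"name": "move_arm", "arguments": {
  "commands": "0 0 0 0 0 0 -1;0 0 0 0 0 0 -1;0 0 0 0 0 0 -1;0 0 0 0 0 0 -1;0 0 0 0 0 0 -1"
}}

```text
t: 12.42
tcp_pos: [0.5786, -0.2027, 0.1019]
tool_rot: [0.656, 0.755, 0.0, 0.0]
force: [0.6, 0.0, 1.6]
finger_gap: 0.079
gripper_force: 61.4
```

Request:
{"name": "move_arm", "arguments": {
  "commands": "0 0 0 0 0 0 -1;0 0 -5 0 0 0 -1;0 0 -20 0 0 0 -1;0 0 -60 0 0 0 -1;0 0 -100 0 0 0 -1"
}}

```text
t: 13.05
tcp_pos: [0.5781, -0.2026, 0.2028]
tool_rot: [0.656, 0.755, -0.0, -0.0]
force: [0.3, 0.1, -1.8]
finger_gap: 0.082
gripper_force: 61.0
```

```bash
python3 - <<'E'
from h import *
print(telemetry.sense()["finger_gap"])
plan(([.5789,-.2045,.27],7.7),([.49,.02,.27],20),(B(.16,lane(2),.27),YB),(B(.16,lane(2),.187),YB),(B(.05,lane(2),.187),YB))
E
```

```text
0.08156066343540418
shift [ -2.    0.5 -67.2] turn [-0.  -0.   0.4] -> [ 0.5789 -0.2045  0.27  ] 7.7
shift [234.4 -58.    0. ] turn [  0.    0.  -12.3] -> [0.49 0.02 0.27] 20
shift [138.3  16.7   0. ] turn [ 0.   0.  -8.6] -> [0.4584 0.1556 0.27  ] 28.55
shift [ 0.  0. 83.] turn [0. 0. 0.] -> [0.4584 0.1556 0.187 ] 28.55
shift [  0. 110.   0.] turn [0. 0. 0.] -> [0.555  0.2082 0.187 ] 28.55
```

Request:
{"name": "move_arm", "arguments": {
  "commands": "0 0 -30 0 0 0 -1;30 -8 -60 0 0 -3 -1;90 -22 -67 0 0 -6 -1;140 -36 -67 0 0 -9 -1;190 -47 -67 0 0 -12 -1"
}}

```text
t: 13.68
tcp_pos: [0.5041, -0.0197, 0.2694]
tool_rot: [0.573, 0.82, 0.0, 0.001]
force: [1.0, 0.6, -1.5]
finger_gap: 0.076
gripper_force: 61.0
```

```bash
python3 - <<'E'
from h import *
plan((B(.16,lane(2),.27),YB),(B(.16,lane(2),.187),YB),(B(.05,lane(2),.187),YB))
E
```

```text
shift [180.3  17.4  -0.7] turn [ 0.1  0.  -8.4] -> [0.4584 0.1556 0.27  ] 28.55
shift [ 0.  0. 83.] turn [0. 0. 0.] -> [0.4584 0.1556 0.187 ] 28.55
shift [  0. 110.   0.] turn [0. 0. 0.] -> [0.555  0.2082 0.187 ] 28.55
```

Request:
{"name": "move_arm", "arguments": {
  "commands": "45 4 0 0 0 -2 -1;90 8 0 0 0 -4 -1;135 12 0 0 0 -6 -1;180 17 0 0 0 -8.4 -1;180 17 0 0 0 -8.4 -1"
}}

```text
t: 14.3
tcp_pos: [0.458, 0.1563, 0.2691]
tool_rot: [0.51, 0.86, 0.0, 0.0]
force: [1.4, -0.9, -1.1]
finger_gap: 0.079
gripper_force: 61.0
```

Request:
{"name": "move_arm", "arguments": {
  "commands": "0 0 40 0 0 0 -1;0 0 83 0 0 0 -1;0 0 83 0 0 0 -1;0 15 83 0 0 0 -1;0 30 83 0 0 0 -1"
}}

```text
t: 14.92
tcp_pos: [0.4889, 0.1686, 0.1875]
tool_rot: [0.512, 0.859, 0.002, 0.002]
force: [0.6, -0.2, -0.9]
finger_gap: 0.082
gripper_force: 61.0
```

```bash
python3 - <<'E'
from h import *
s=telemetry.sense();print(s["finger_gap"],s["gripper_force"])
plan((B(.05,lane(2),.187),YB))
d=snapshot("scene");t=np.array(telemetry.sense()["tcp_pos"])
for n,p in(("eye",t-[0,0,.026]),("tip2",B(.079,lane(2),.164))):print(n,(proj(d,p)-[300,160])*5)
zoom(d,300,160,450,280,5,"pics/s3.png")
E
```

```text
0.08162861361957173 61.00541353225708
shift [ 3.4 77.   0.9] turn [ 0.3  0.1 -0.1] -> [0.555  0.2082 0.187 ] 28.55
eye [383.72215441 368.30005321]
tip2 [393.44381447 434.01786216]
```

View pics/s3.png

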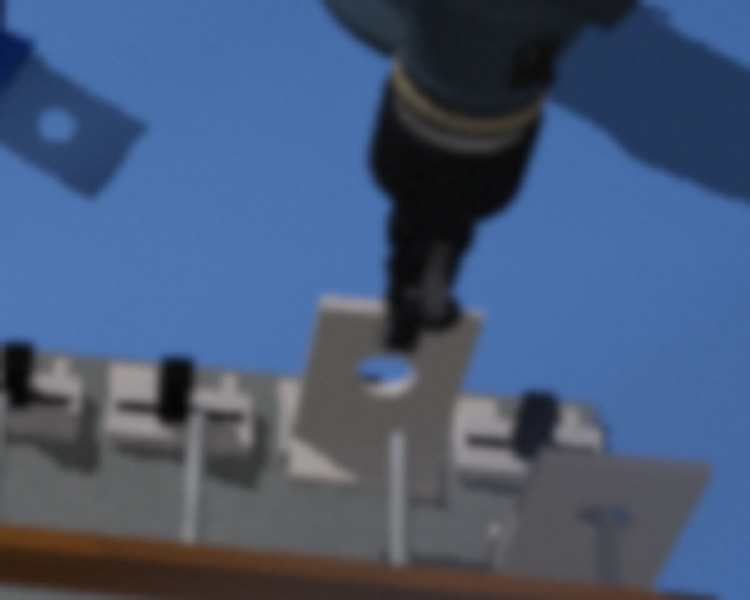

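Eye at crop (386,374) and peg 2 tip at (399,433), in line within a few mm; peg 1's stand hangs properly. Threading.

Request:
{"name": "move_arm", "arguments": {
  "commands": "4 16 0 0 0 0 -1;4 32 0 0 0 0 -1;4 48 0 0 0 0 -1;4 64 0 0 0 0 -1;4 77 0 0 0 0 -1"
}}

```text
t: 15.6
tcp_pos: [0.5526, 0.2094, 0.1856]
tool_rot: [0.511, 0.859, 0.0, 0.0]
force: [-0.5, -0.2, -2.1]
finger_gap: 0.08
gripper_force: 61.0
```

Request:
{"name": "move_arm", "arguments": {
  "commands": "0 0 0 0 0 0 -1;0 0 4 0 0 0 -1;0 0 7 0 0 0 -1;0 0 9 0 0 0 -1;0 0 10 0 0 0 -1"
}}

```text
t: 16.23
tcp_pos: [0.5508, 0.2081, 0.1764]
tool_rot: [0.512, 0.859, -0.0, -0.0]
force: [-3.6, -0.5, 9.1]
finger_gap: 0.078
gripper_force: 62.7
```

Contact with the peg (+11 N). Releasing and heading to the narrow stands.

Request:
{"name": "move_arm", "arguments": {
  "commands": "0 0 0 0 0 0 -0.4;0 0 0 0 0 0 -0.4;0 0 0 0 0 0 -0.4;0 0 0 0 0 0 -0.4;0 0 0 0 0 0 -0.4"
}}

```text
t: 16.85
tcp_pos: [0.5515, 0.2084, 0.1752]
tool_rot: [0.512, 0.859, -0.0, -0.0]
force: [-0.2, -0.4, 0.2]
finger_gap: 0.298
gripper_force: 0.0
```

Request:
{"name": "move_arm", "arguments": {
  "commands": "0 0 -15 0 0 0 -0.4;0 0 -40 0 0 0 -0.4;0 0 -80 0 0 0 -0.4;0 0 -120 0 0 0 -0.4;0 0 -130 0 0 0 -0.4"
}}

```text
t: 17.48
tcp_pos: [0.5532, 0.2088, 0.3096]
tool_rot: [0.512, 0.859, 0.003, 0.003]
force: [0.8, 0.6, -0.4]
finger_gap: 0.3
gripper_force: 0.0
```

```bash
python3 - <<'E'
from h import *
blobs()
A=[.5597,-.3566];y=14.2
plan(([.54,-.08,.3],YB),(A+[.25],y),(A+[.1],y))
E
```

```text
[354, 195, 25, 22, 344] [364.7 205.1]
[364, 228, 27, 23, 351] [375.2 238.8]
shift [-247.6 -149.     8.7] turn [ 0.4  0.1 -0.1] -> [ 0.54 -0.08  0.3 ] 28.55
shift [-252.4 -114.9   50. ] turn [ 0.   0.  14.3] -> [ 0.5597 -0.3566  0.25  ] 14.2
shift [  0.   0. 150.] turn [0. 0. 0.] -> [ 0.5597 -0.3566  0.1   ] 14.2
```

Request:
{"name": "move_arm", "arguments": {
  "commands": "-50 -30 2 0 0 0 -0.4;-100 -60 4 0 0 0 -0.4;-150 -90 6 0 0 0 -0.4;-200 -120 8 0 0 0 -0.4;-248 -149 9 0 0 0 -0.4"
}}

```text
t: 18.15
tcp_pos: [0.5375, -0.0822, 0.295]
tool_rot: [0.512, 0.859, -0.0, -0.001]
force: [1.5, 1.0, 1.0]
finger_gap: 0.303
gripper_force: 0.0
```

Request:
{"name": "move_arm", "arguments": {
  "commands": "-50 -23 0 0 0 3 -0.4;-100 -46 10 0 0 6 -0.4;-150 -69 20 0 0 9 -0.4;-200 -92 35 0 0 12 -0.4;-252 -115 50 0 0 14.3 -0.4"
}}

```text
t: 18.77
tcp_pos: [0.5569, -0.3581, 0.2444]
tool_rot: [0.615, 0.788, 0.0, -0.001]
force: [0.7, -0.4, -0.3]
finger_gap: 0.296
gripper_force: 0.0
```

Request:
{"name": "move_arm", "arguments": {
  "commands": "0 0 0 0 0 0 -0.4;0 0 0 0 0 0 -0.4;0 0 0 0 0 0 -0.4;0 0 0 0 0 0 -0.4;0 0 0 0 0 0 -0.4"
}}

```text
t: 19.4
tcp_pos: [0.558, -0.3561, 0.2469]
tool_rot: [0.614, 0.789, -0.0, 0.0]
force: [-0.6, 0.0, 0.5]
finger_gap: 0.298
gripper_force: 0.0
```

```bash
python3 - <<'E'
from h import *
plan(([.5597,-.3566,.1],14.2));blobs();plan(([.5597,-.3566,.1],14.2))
E
```

```text
shift [ -0.8   1.5 147. ] turn [0. 0. 0.] -> [ 0.5597 -0.3566  0.1   ] 14.2
shift [ -0.6   1.6 146.8] turn [0. 0. 0.] -> [ 0.5597 -0.3566  0.1   ] 14.2
```

Request:
{"name": "move_arm", "arguments": {
  "commands": "-1 1.5 20 0 0 0 -0.4;-1 1.5 70 0 0 0 -0.4;-1 1.5 120 0 0 0 -0.4;-1 1.5 147 0 0 0 -0.4;-1 1.5 147 0 0 0 -0.4"
}}

```text
t: 20.08
tcp_pos: [0.558, -0.3562, 0.0969]
tool_rot: [0.614, 0.789, 0.0, -0.003]
force: [-0.3, -0.2, 0.4]
finger_gap: 0.3
gripper_force: 0.0
```

Request:
{"name": "move_arm", "arguments": {
  "commands": "0 0 0 0 0 0 -1;0 0 0 0 0 0 -1;0 0 0 0 0 0 -1;0 0 0 0 0 0 -1;0 0 0 0 0 0 -1"
}}

```text
t: 20.7
tcp_pos: [0.5602, -0.3581, 0.1008]
tool_rot: [0.615, 0.789, 0.0, 0.001]
force: [0.9, 0.6, 5.4]
finger_gap: 0.082
gripper_force: 62.2
```

Request:
{"name": "move_arm", "arguments": {
  "commands": "0 0 0 0 0 0 -1;0 0 -5 0 0 0 -1;0 0 -20 0 0 0 -1;0 0 -60 0 0 0 -1;0 0 -100 0 0 0 -1"
}}

```text
t: 21.32
tcp_pos: [0.559, -0.3574, 0.2003]
tool_rot: [0.615, 0.789, 0.0, -0.001]
force: [0.0, -0.1, -0.9]
finger_gap: 0.079
gripper_force: 61.0
```

```bash
python3 - <<'E'
from h import *
plan(([.5597,-.3566,.27],14.2),([.50,-.13,.27],20),(B(.16,lane(3),.27),YB),(B(.16,lane(3),.187),YB),(B(.05,lane(3),.187),YB))
E
```

```text
shift [  0.7   0.8 -69.7] turn [-0.  -0.1 -0. ] -> [ 0.5597 -0.3566  0.27  ] 14.2
shift [234.3  -2.3   0. ] turn [ 0.   0.  -5.8] -> [ 0.5  -0.13  0.27] 20
shift [178.8  74.2   0. ] turn [ 0.   0.  -8.6] -> [0.5085 0.0634 0.27  ] 28.55
shift [ 0.  0. 83.] turn [0. 0. 0.] -> [0.5085 0.0634 0.187 ] 28.55
shift [  0. 110.   0.] turn [0. 0. 0.] -> [0.6052 0.116  0.187 ] 28.55
```

Request:
{"name": "move_arm", "arguments": {
  "commands": "0 0 -30 0 0 0 -1;35 0 -60 0 0 -1.5 -1;95 0 -70 0 0 -3 -1;155 0 -70 0 0 -4.5 -1;215 -1 -70 0 0 -5.8 -1"
}}

```text
t: 21.95
tcp_pos: [0.5051, -0.1477, 0.2702]
tool_rot: [0.574, 0.819, 0.0, 0.001]
force: [1.2, 1.0, -1.7]
finger_gap: 0.08
gripper_force: 61.0
```

Request:
{"name": "move_arm", "arguments": {
  "commands": "50 18 0 0 0 -2 -1;100 36 0 0 0 -4 -1;150 56 0 0 0 -6 -1;197 75 0 0 0 -8.6 -1;197 75 0 0 0 -8.6 -1"
}}

```text
t: 22.58
tcp_pos: [0.5083, 0.0646, 0.2699]
tool_rot: [0.508, 0.861, 0.0, -0.0]
force: [-0.9, -0.8, -1.9]
finger_gap: 0.076
gripper_force: 61.0
```

```bash
python3 - <<'E'
from h import *
blobs()
s=telemetry.sense();print(s["finger_gap"],s["gripper_force"])
plan((B(.16,lane(3),.187),YB))
E
```

```text
[364, 228, 27, 23, 351] [375.2 238.8]
0.07684266890131843 61.047234535217285
shift [ 0.6  0.2 82.8] turn [0.  0.  0.2] -> [0.5085 0.0634 0.187 ] 28.55
```

Request:
{"name": "move_arm", "arguments": {
  "commands": "0 0 40 0 0 0 -1;1 0 83 0 0 0 -1;1 0 83 0 0 0 -1;1 15 83 0 0 0 -1;1 30 83 0 0 0 -1"
}}

```text
t: 23.25
tcp_pos: [0.538, 0.0765, 0.1885]
tool_rot: [0.511, 0.859, 0.001, 0.002]
force: [0.2, 0.4, -2.5]
finger_gap: 0.078
gripper_force: 61.0
```

```bash
python3 - <<'E'
from h import *
s=telemetry.sense();print(s["finger_gap"],s["gripper_force"])
plan((B(.05,lane(3),.187),YB))
d=snapshot("scene");t=np.array(telemetry.sense()["tcp_pos"])
for n,p in(("eye",t-[0,0,.026]),("tip3",B(.079,lane(3),.164))):print(n,(proj(d,p)-[270,160])*5)
zoom(d,270,160,420,280,5,"pics/s4.png")
E
```

```text
0.07750923926470542 61.04509234428406
shift [ 2.6 77.9  1.9] turn [ 0.3  0.2 -0. ] -> [0.6052 0.116  0.187 ] 28.55
eye [339.87818656 346.74287989]
tip3 [342.45695063 414.06611814]
```

View pics/s4.png

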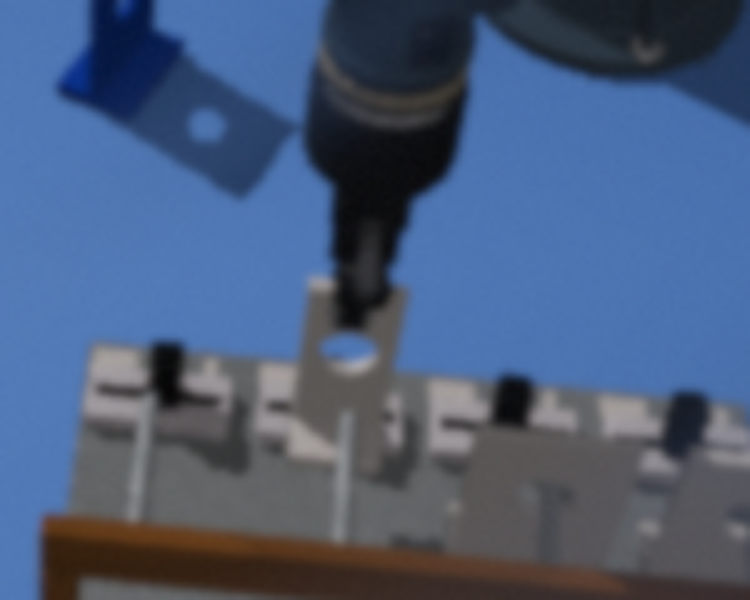

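Eye at (349,353), peg 3 tip at (346,413): aligned; two stands hang on pegs 1 and 2. Threading.

Request:
{"name": "move_arm", "arguments": {
  "commands": "2 16 0 0 0 0 -1;2 32 0 0 0 0 -1;2 48 0 0 0 0 -1;2 64 0 0 0 0 -1;2 77 0 0 0 0 -1"
}}

```text
t: 23.92
tcp_pos: [0.6028, 0.1161, 0.1867]
tool_rot: [0.511, 0.86, 0.0, 0.0]
force: [0.1, -0.4, -1.1]
finger_gap: 0.081
gripper_force: 61.0
```

Request:
{"name": "move_arm", "arguments": {
  "commands": "0 0 0 0 0 0 -1;0 0 4 0 0 0 -1;0 0 7 0 0 0 -1;0 0 9 0 0 0 -1;0 0 11 0 0 0 -1"
}}

```text
t: 24.55
tcp_pos: [0.6013, 0.115, 0.1755]
tool_rot: [0.511, 0.86, -0.0, -0.0]
force: [-2.5, 0.3, 6.4]
finger_gap: 0.079
gripper_force: 62.3
```

Request:
{"name": "move_arm", "arguments": {
  "commands": "0 0 0 0 0 0 -0.4;0 0 0 0 0 0 -0.4;0 0 0 0 0 0 -0.4;0 0 0 0 0 0 -0.4;0 0 0 0 0 0 -0.4"
}}

```text
t: 25.18
tcp_pos: [0.6016, 0.1152, 0.1753]
tool_rot: [0.511, 0.86, 0.0, 0.0]
force: [-0.5, 0.0, 0.5]
finger_gap: 0.297
gripper_force: 0.0
```

Request:
{"name": "move_arm", "arguments": {
  "commands": "0 0 -15 0 0 0 -0.4;0 0 -40 0 0 0 -0.4;0 0 -80 0 0 0 -0.4;0 0 -120 0 0 0 -0.4;0 0 -130 0 0 0 -0.4"
}}

```text
t: 25.8
tcp_pos: [0.6034, 0.1153, 0.3097]
tool_rot: [0.511, 0.86, 0.002, 0.003]
force: [0.4, -0.3, -0.4]
finger_gap: 0.299
gripper_force: 0.0
```

```bash
python3 - <<'E'
from h import *
blobs()
A=[.4544,-.3858];y=-20.8
plan(([.50,-.14,.3],10),(A+[.25],y),(A+[.1],y))
E
```

```text
[364, 228, 27, 23, 351] [375.2 238.8]
shift [-174.9 -212.6    8.6] turn [ 0.4  0.1 18.6] -> [ 0.5  -0.14  0.3 ] 10
shift [-234.1  -87.6   50. ] turn [ 0.   0.  30.8] -> [ 0.4544 -0.3858  0.25  ] -20.8
shift [  0.   0. 150.] turn [0. 0. 0.] -> [ 0.4544 -0.3858  0.1   ] -20.8
```

Request:
{"name": "move_arm", "arguments": {
  "commands": "-35 -43 2 0 0 4 -0.4;-70 -86 4 0 0 8 -0.4;-105 -129 6 0 0 12 -0.4;-140 -172 8 0 0 16 -0.4;-175 -213 9 0 0 18.6 -0.4"
}}

```text
t: 26.48
tcp_pos: [0.4965, -0.1414, 0.295]
tool_rot: [0.644, 0.765, -0.0, -0.001]
force: [0.9, -0.0, -0.4]
finger_gap: 0.299
gripper_force: 0.0
```

Request:
{"name": "move_arm", "arguments": {
  "commands": "-48 -18 0 0 0 6 -0.4;-96 -36 10 0 0 12 -0.4;-144 -54 20 0 0 18 -0.4;-192 -72 35 0 0 24 -0.4;-234 -88 47 0 0 31 -0.4"
}}

```text
t: 27.1
tcp_pos: [0.4507, -0.3871, 0.2473]
tool_rot: [0.826, 0.564, -0.0, -0.001]
force: [0.2, 0.6, 0.1]
finger_gap: 0.298
gripper_force: 0.0
```

Request:
{"name": "move_arm", "arguments": {
  "commands": "0 0 0 0 0 0 -0.4;0 0 0 0 0 0 -0.4;0 0 0 0 0 0 -0.4;0 0 0 0 0 0 -0.4;0 0 0 0 0 0 -0.4"
}}

```text
t: 27.72
tcp_pos: [0.4524, -0.3854, 0.2497]
tool_rot: [0.824, 0.567, 0.0, 0.0]
force: [-0.2, 0.0, 0.2]
finger_gap: 0.3
gripper_force: 0.0
```

```bash
python3 - <<'E'
from h import *
d=blobs();plan(([.4544,-.3858,.1],-20.8))
zoom(d,230,170,430,290,4,"pics/t5.png")
E
```

```text
shift [  0.6   2.  149.7] turn [ 0.   0.  -0.2] -> [ 0.4544 -0.3858  0.1   ] -20.8
```

View pics/t5.png

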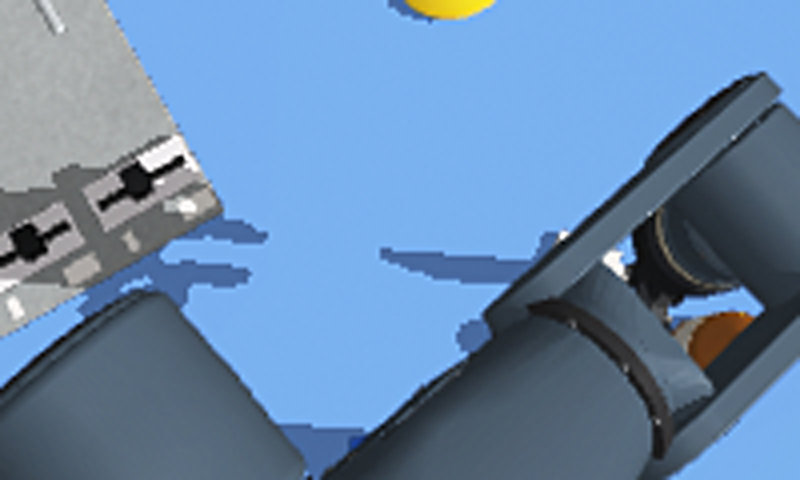

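The narrow stand's shadow and corner (565,235) are unmoved; the syrup bottle stands clear, about 11 cm beyond. Grasping.

Request:
{"name": "move_arm", "arguments": {
  "commands": "0.5 2 20 0 0 0 -0.4;0.5 2 70 0 0 0 -0.4;0.5 2 120 0 0 0 -0.4;0.5 2 149 0 0 0 -0.4;0.5 2 149 0 0 0 -0.4"
}}

```text
t: 28.4
tcp_pos: [0.453, -0.3848, 0.0981]
tool_rot: [0.824, 0.566, -0.0, -0.003]
force: [0.0, -0.2, 0.1]
finger_gap: 0.3
gripper_force: 0.0
```

Request:
{"name": "move_arm", "arguments": {
  "commands": "0 0 0 0 0 0 -1;0 0 0 0 0 0 -1;0 0 0 0 0 0 -1;0 0 0 0 0 0 -1;0 0 0 0 0 0 -1"
}}

```text
t: 29.02
tcp_pos: [0.4544, -0.3867, 0.1014]
tool_rot: [0.824, 0.566, 0.0, 0.001]
force: [-0.1, 0.8, 5.0]
finger_gap: 0.08
gripper_force: 62.1
```

Request:
{"name": "move_arm", "arguments": {
  "commands": "0 0 0 0 0 0 -1;0 0 -5 0 0 0 -1;0 0 -20 0 0 0 -1;0 0 -60 0 0 0 -1;0 0 -100 0 0 0 -1"
}}

```text
t: 29.65
tcp_pos: [0.4539, -0.3862, 0.2016]
tool_rot: [0.824, 0.566, -0.0, -0.0]
force: [0.8, 0.1, -1.7]
finger_gap: 0.079
gripper_force: 61.1
```

```bash
python3 - <<'E'
from h import *
plan(([.47,-.18,.27],10),(B(.16,lane(4),.27),YB),(B(.16,lane(4),.187),YB),(B(.05,lane(4),.187),YB))
E
```

```text
shift [198.2 -59.  -68.3] turn [ -0.  -0. -31.] -> [ 0.47 -0.18  0.27] 10
shift [133.5 113.6   0. ] turn [  0.    0.  -18.6] -> [ 0.5587 -0.0288  0.27  ] 28.55
shift [ 0.  0. 83.] turn [0. 0. 0.] -> [ 0.5587 -0.0288  0.187 ] 28.55
shift [  0. 110.   0.] turn [0. 0. 0.] -> [0.6554 0.0238 0.187 ] 28.55
```

Request:
{"name": "move_arm", "arguments": {
  "commands": "20 -6 -40 0 0 -4 -1;60 -18 -68 0 0 -11 -1;110 -32 -68 0 0 -18 -1;155 -46 -68 0 0 -25 -1;198 -59 -68 0 0 -31 -1"
}}

```text
t: 30.28
tcp_pos: [0.4698, -0.1786, 0.2691]
tool_rot: [0.642, 0.767, 0.0, 0.0]
force: [-0.0, -0.4, -1.2]
finger_gap: 0.078
gripper_force: 61.1
```

Request:
{"name": "move_arm", "arguments": {
  "commands": "33 28 0 0 0 -5 -1;66 56 0 0 0 -10 -1;100 85 0 0 0 -14 -1;133 113 0 0 0 -18.6 -1;133 113 0 0 0 -18.6 -1"
}}

```text
t: 30.9
tcp_pos: [0.5593, -0.0273, 0.2689]
tool_rot: [0.509, 0.861, 0.0, 0.0]
force: [-0.4, -0.7, -1.8]
finger_gap: 0.078
gripper_force: 61.1
```

```bash
python3 - <<'E'
from h import *
plan((B(.16,lane(4),.187),YB))
E
```

```text
shift [-1.1 -1.3 81.9] turn [0.1 0.  0.3] -> [ 0.5587 -0.0288  0.187 ] 28.55
```

Request:
{"name": "move_arm", "arguments": {
  "commands": "0 0 40 0 0 0 -1;-1 -1 82 0 0 0 -1;-1 -1 82 0 0 0 -1;-1 15 82 0 0 0 -1;-1 29 82 0 0 0 -1"
}}

```text
t: 31.52
tcp_pos: [0.5872, -0.0169, 0.1887]
tool_rot: [0.511, 0.86, 0.001, 0.003]
force: [0.3, -0.3, -1.9]
finger_gap: 0.081
gripper_force: 61.1
```

```bash
python3 - <<'E'
from h import *
plan((B(.05,lane(4),.187),YB))
d=snapshot("scene")
zoom(d,240,150,420,285,4.4,"pics/s5.png")
E
```

```text
shift [ 3.2 79.3  2.1] turn [ 0.2  0.2 -0. ] -> [0.6554 0.0238 0.187 ] 28.55
```

View pics/s5.png

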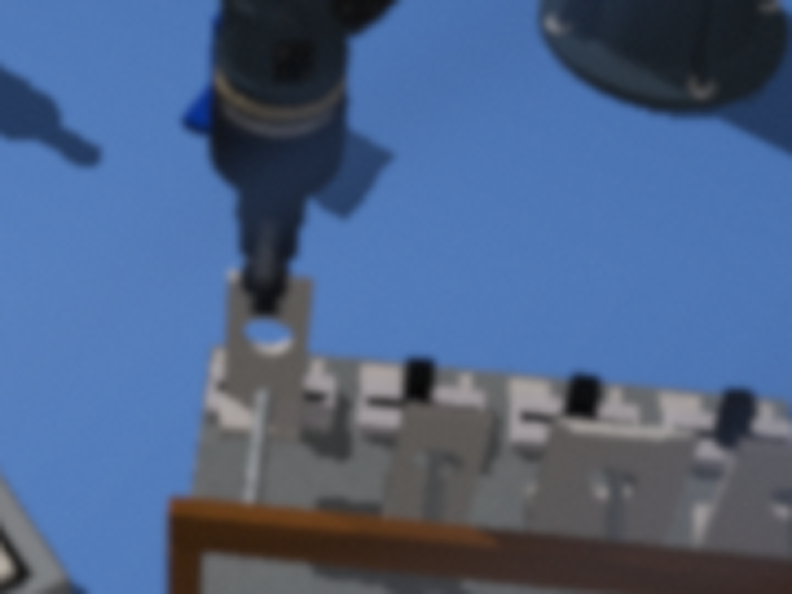

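Eye at (269,335), peg 4 tip at (262,393): aligned along the peg direction; three stands hang. Threading the last.

Request:
{"name": "move_arm", "arguments": {
  "commands": "1 16 0 0 0 0 -1;1 32 0 0 0 0 -1;1 48 0 0 0 0 -1;1 64 0 0 0 0 -1;1 77 0 0 0 0 -1"
}}

```text
t: 32.2
tcp_pos: [0.6525, 0.0216, 0.1861]
tool_rot: [0.511, 0.86, 0.0, 0.0]
force: [-0.0, -0.4, -1.6]
finger_gap: 0.074
gripper_force: 61.1
```

Request:
{"name": "move_arm", "arguments": {
  "commands": "0 0 0 0 0 0 -1;0 0 4 0 0 0 -1;0 0 7 0 0 0 -1;0 0 9 0 0 0 -1;0 0 11 0 0 0 -1"
}}

```text
t: 32.83
tcp_pos: [0.651, 0.0206, 0.1764]
tool_rot: [0.511, 0.86, -0.0, -0.0]
force: [-4.1, -0.0, 9.5]
finger_gap: 0.078
gripper_force: 62.8
```

Request:
{"name": "move_arm", "arguments": {
  "commands": "0 0 0 0 0 0 -0.4;0 0 0 0 0 0 -0.4;0 0 0 0 0 0 -0.4;0 0 0 0 0 0 -0.4;0 0 0 0 0 0 -0.4"
}}

```text
t: 33.45
tcp_pos: [0.6515, 0.0209, 0.1753]
tool_rot: [0.511, 0.86, -0.0, -0.0]
force: [0.7, 0.9, 0.1]
finger_gap: 0.297
gripper_force: 0.0
```

Request:
{"name": "move_arm", "arguments": {
  "commands": "0 0 -15 0 0 0 -0.4;0 0 -40 0 0 0 -0.4;0 0 -80 0 0 0 -0.4;0 0 -110 0 0 0 -0.4;0 0 -110 0 0 0 -0.4"
}}

```text
t: 34.08
tcp_pos: [0.6535, 0.0207, 0.2898]
tool_rot: [0.511, 0.86, 0.002, 0.004]
force: [0.5, -0.7, -0.4]
finger_gap: 0.303
gripper_force: 0.0
```

```bash
python3 - <<'E'
from h import *
for p in[(.3847,.2296),(.4326,.1404),(.4855,.0451),(.5314,-.0404)]:
    e=np.array(p)-O;print("slide s,y",np.round([-e@u,e@v],4))
print([lane(i) for i in(1,2,3,4)])
plan((B(.19,lane(4)-.042,.2),YB),(B(.19,lane(4)-.042,.045),YB))
E
```

```text
slide s,y [0.1894 0.1527]
slide s,y [0.1899 0.0514]
slide s,y [ 0.189  -0.0576]
slide s,y [ 0.1895 -0.1546]
[0.1575, 0.052500000000000005, -0.05249999999999999, -0.1575]
shift [ -39.7 -137.5   89. ] turn [0.4 0.3 0. ] -> [ 0.5525 -0.08    0.2   ] 28.55
shift [  0.   0. 155.] turn [0. 0. 0.] -> [ 0.5525 -0.08    0.045 ] 28.55
```

Request:
{"name": "move_arm", "arguments": {
  "commands": "-10 -40 0 0 0 0 -1;-20 -80 20 0 0 0 -1;-30 -120 40 0 0 0 -1;-40 -138 65 0 0 0 -1;-40 -138 88 0 0 0 -1"
}}

```text
t: 34.7
tcp_pos: [0.5476, -0.0813, 0.1961]
tool_rot: [0.512, 0.859, -0.0, -0.001]
force: [0.1, 0.4, -0.0]
finger_gap: -0.005
gripper_force: 0.0
```

```bash
python3 - <<'E'
from h import *
plan((B(.19,lane(4)-.042,.045),YB))
d=snapshot("scene")
zoom(d,220,180,440,320,3.6,"pics/s6.png")
E
```

```text
shift [ -1.4   5.  151.1] turn [-0.1 -0.1 -0.1] -> [ 0.5525 -0.08    0.045 ] 28.55
```

View pics/s6.png

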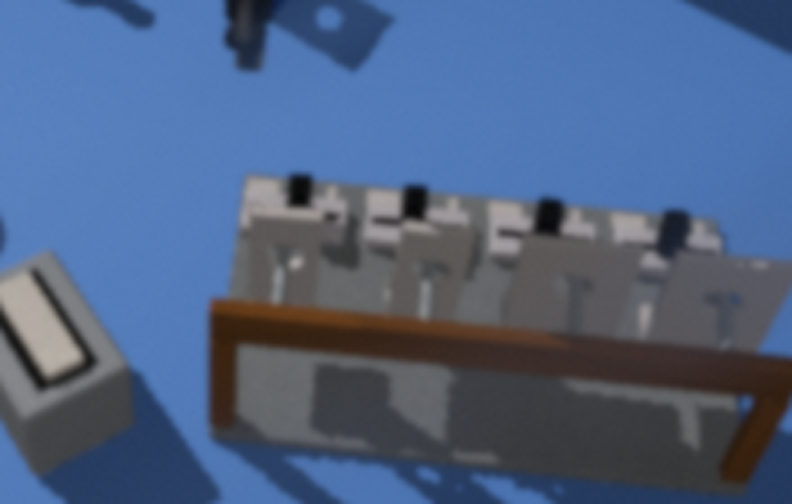

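All four hang on their pegs at crop x = 283, 428, 574, 725; slides are still mid. Now slide 4 goes to the left.

Request:
{"name": "move_arm", "arguments": {
  "commands": "-1 4 40 0 0 0 -1;-1 4 90 0 0 0 -1;-1 4 135 0 0 0 -1;-1 4 151 0 0 0 -1;-1 4 151 0 0 0 -1"
}}

```text
t: 35.38
tcp_pos: [0.553, -0.0789, 0.0457]
tool_rot: [0.511, 0.86, -0.0, -0.001]
force: [0.4, -0.1, 1.3]
finger_gap: -0.004
gripper_force: 0.0
```

Request:
{"name": "move_arm", "arguments": {
  "commands": "10 0 0 0 0 0 -1;22 0 0 0 0 0 -1;34 0 0 0 0 0 -1;44 0 0 0 0 0 -1;50 0 0 0 0 0 -1"
}}

```text
t: 36.0
tcp_pos: [0.5298, -0.0348, 0.0468]
tool_rot: [0.511, 0.86, 0.0, 0.001]
force: [1.5, -0.6, 0.8]
finger_gap: 0.001
gripper_force: 1.1
```

Request:
{"name": "move_arm", "arguments": {
  "commands": "2 0 0 0 0 0 -1;3 0 0 0 0 0 -1;4 0 0 0 0 0 -1;5 0 0 0 0 0 -1;5 0 0 0 0 0 -1"
}}

```text
t: 36.62
tcp_pos: [0.5288, -0.0331, 0.0466]
tool_rot: [0.511, 0.86, -0.0, 0.002]
force: [1.7, -9.0, 1.9]
finger_gap: 0.0
gripper_force: 4.1
```

```bash
python3 - <<'E'
from h import *
s=telemetry.sense();e=np.array(s["tcp_pos"])[:2]-O;print("y-lane",e@v-lane(4),"s",-e@u,"F along y",np.array(s["force"])[:2]@v)
E
```

```text
y-lane 0.01056674702775709 s 0.18832669270114422 F along y -8.699838164309556
```

Stopped at 10.6 mm from lane centre (about 9 expected) with 9 N reaction, so it is against the end stop. Next slide 3, same direction.

Request:
{"name": "move_arm", "arguments": {
  "commands": "-8 0 0 0 0 0 -1;-10 0 -30 0 0 0 -1;0 0 -60 0 0 0 -1;30 0 -60 0 0 0 -1;49 0 -60 0 0 0 -1"
}}

```text
t: 37.25
tcp_pos: [0.5017, 0.0134, 0.106]
tool_rot: [0.511, 0.86, -0.0, -0.002]
force: [0.1, 0.2, 0.2]
finger_gap: 0.004
gripper_force: 0.0
```

```bash
python3 - <<'E'
from h import *
plan((B(.19,lane(3)-.045,.045),YB))
E
```

```text
shift [-4.5  0.  61. ] turn [-0.1 -0.1 -0. ] -> [0.5037 0.0096 0.045 ] 28.55
```

Request:
{"name": "move_arm", "arguments": {
  "commands": "0 0 20 0 0 0 -1;0 0 40 0 0 0 -1;0 0 60 0 0 0 -1;0 0 60 0 0 0 -1;6 0 60 0 0 0 -1"
}}

```text
t: 37.88
tcp_pos: [0.5008, 0.0175, 0.0463]
tool_rot: [0.511, 0.86, -0.0, -0.0]
force: [-0.2, -0.3, -0.3]
finger_gap: 0.001
gripper_force: 0.0
```

Request:
{"name": "move_arm", "arguments": {
  "commands": "10 0 0 0 0 0 -1;20 0 0 0 0 0 -1;30 0 0 0 0 0 -1;38 0 0 0 0 0 -1;44 0 0 0 0 0 -1"
}}

```text
t: 38.5
tcp_pos: [0.4798, 0.0566, 0.0466]
tool_rot: [0.511, 0.86, 0.0, 0.0]
force: [-0.1, -1.2, 1.2]
finger_gap: -0.001
gripper_force: 1.1
```

Request:
{"name": "move_arm", "arguments": {
  "commands": "2 0 0 0 0 0 -1;3 0 0 0 0 0 -1;4 0 0 0 0 0 -1;5 0 0 0 0 0 -1;5 0 0 0 0 0 -1"
}}

```text
t: 39.12
tcp_pos: [0.4785, 0.0591, 0.0464]
tool_rot: [0.51, 0.86, -0.0, 0.001]
force: [1.5, -7.9, 0.8]
finger_gap: -0.0
gripper_force: 3.8
```

```bash
python3 - <<'E'
from h import *
s=telemetry.sense();e=np.array(s["tcp_pos"])[:2]-O;print("y-lane",e@v-lane(3),"s",-e@u,"F along y",np.array(s["force"])[:2]@v)
E
```

```text
y-lane 0.010523796571516607 s 0.1884538715891795 F along y -7.635090998722964
```

Request:
{"name": "move_arm", "arguments": {
  "commands": "-8 0 0 0 0 0 -1;-10 0 -30 0 0 0 -1;0 0 -60 0 0 0 -1;45 0 -60 0 0 0 -1;90 0 -60 0 0 0 -1"
}}

```text
t: 39.75
tcp_pos: [0.4335, 0.1402, 0.1065]
tool_rot: [0.512, 0.859, 0.0, -0.0]
force: [0.3, 0.2, -0.0]
finger_gap: -0.002
gripper_force: 0.0
```

Request:
{"name": "move_arm", "arguments": {
  "commands": "35 0 0 0 0 0 -1;47 0 0 0 0 0 -1;47 0 20 0 0 0 -1;47 0 40 0 0 0 -1;47 0 60 0 0 0 -1"
}}

```text
t: 40.38
tcp_pos: [0.4123, 0.1804, 0.0456]
tool_rot: [0.511, 0.859, 0.0, -0.0]
force: [-0.5, -0.0, 0.7]
finger_gap: -0.0
gripper_force: 0.0
```

```bash
python3 - <<'E'
from h import *
s=telemetry.sense();e=np.array(s["tcp_pos"])[:2]-O;print("y-lane",e@v-lane(2),"s",-e@u,s["tcp_pos"][2])
E
```

```text
y-lane 0.04375339125006672 s 0.18861032440028672 0.04558488878640915
```

Request:
{"name": "move_arm", "arguments": {
  "commands": "-10 0 0 0 0 0 -1;-22 0 0 0 0 0 -1;-34 0 0 0 0 0 -1;-44 0 0 0 0 0 -1;-50 0 0 0 0 0 -1"
}}

```text
t: 41.0
tcp_pos: [0.4363, 0.1362, 0.0468]
tool_rot: [0.511, 0.859, 0.0, 0.0]
force: [-0.5, 2.1, 1.8]
finger_gap: 0.006
gripper_force: 1.1
```

Request:
{"name": "move_arm", "arguments": {
  "commands": "-2 0 0 0 0 0 -1;-3 0 0 0 0 0 -1;-4 0 0 0 0 0 -1;-5 0 0 0 0 0 -1;-5 0 0 0 0 0 -1"
}}

```text
t: 41.62
tcp_pos: [0.4369, 0.1347, 0.0467]
tool_rot: [0.511, 0.859, 0.001, -0.001]
force: [-3.3, 14.1, 4.9]
finger_gap: -0.005
gripper_force: 6.8
```

```bash
python3 - <<'E'
from h import *
s=telemetry.sense();e=np.array(s["tcp_pos"])[:2]-O;print("y-lane",e@v-lane(2),"s",-e@u,"F along y",np.array(s["force"])[:2]@v)
E
```

```text
y-lane -0.008159672928306924 s 0.18885109922173957 F along y 13.936531164052514
```

At the stop (14 N). Now slide 1.

Request:
{"name": "move_arm", "arguments": {
  "commands": "8 0 0 0 0 0 -1;12 0 -30 0 0 0 -1;30 0 -60 0 0 0 -1;75 0 -60 0 0 0 -1;110 0 -60 0 0 0 -1"
}}

```text
t: 42.25
tcp_pos: [0.3854, 0.23, 0.1069]
tool_rot: [0.511, 0.86, 0.0, 0.001]
force: [1.2, -0.4, 0.2]
finger_gap: -0.001
gripper_force: 0.0
```

Request:
{"name": "move_arm", "arguments": {
  "commands": "30 0 0 0 0 0 -1;43 0 0 0 0 0 -1;43 0 20 0 0 0 -1;43 0 40 0 0 0 -1;43 0 60 0 0 0 -1"
}}

```text
t: 42.88
tcp_pos: [0.3658, 0.2666, 0.0458]
tool_rot: [0.511, 0.86, 0.0, 0.001]
force: [-0.0, -0.4, -0.4]
finger_gap: -0.001
gripper_force: 0.0
```

```bash
python3 - <<'E'
from h import *
s=telemetry.sense();e=np.array(s["tcp_pos"])[:2]-O;print("y-lane",e@v-lane(1),"s",-e@u,s["tcp_pos"][2])
E
```

```text
y-lane 0.03674422775801167 s 0.18828891059122974 0.04577127627215283
```

Request:
{"name": "move_arm", "arguments": {
  "commands": "-9 0 0 0 0 0 -1;-18 0 0 0 0 0 -1;-28 0 0 0 0 0 -1;-37 0 0 0 0 0 -1;-44 0 0 0 0 0 -1"
}}

```text
t: 43.5
tcp_pos: [0.3866, 0.2277, 0.0468]
tool_rot: [0.511, 0.86, 0.0, 0.0]
force: [-0.6, 2.1, 2.1]
finger_gap: -0.001
gripper_force: 1.1
```

Request:
{"name": "move_arm", "arguments": {
  "commands": "-2 0 0 0 0 0 -1;-3 0 0 0 0 0 -1;-4 0 0 0 0 0 -1;-5 0 0 0 0 0 -1;-5 0 0 0 0 0 -1"
}}

```text
t: 44.12
tcp_pos: [0.387, 0.2267, 0.0469]
tool_rot: [0.512, 0.859, 0.002, -0.001]
force: [-8.0, 21.1, 4.4]
finger_gap: 0.003
gripper_force: 11.2
```

```bash
python3 - <<'E'
from h import *
s=telemetry.sense();e=np.array(s["tcp_pos"])[:2]-O;print("y-lane",e@v-lane(1),"s",-e@u,"F along y",np.array(s["force"])[:2]@v)
E
```

```text
y-lane -0.008485075488181781 s 0.1887192297675956 F along y 22.320587191143282
```

At the stop. Retreating up and away, then a last look.

Request:
{"name": "move_arm", "arguments": {
  "commands": "8 0 0 0 0 0 -1;10 0 -30 0 0 0 -1;12 0 -70 0 0 0 -1;50 0 -120 0 0 0 -1;100 0 -170 0 0 0 -1"
}}

```text
t: 44.75
tcp_pos: [0.3439, 0.3064, 0.2122]
tool_rot: [0.512, 0.859, 0.0, 0.001]
force: [0.5, 0.8, 0.2]
finger_gap: -0.002
gripper_force: 0.0
```

Request:
{"name": "move_arm", "arguments": {
  "commands": "40 0 -20 0 0 0 -1;90 0 -40 0 0 0 -1;140 0 -40 0 0 0 -1;180 0 -40 0 0 0 -1;180 0 -40 0 0 0 -1"
}}

```text
t: 45.38
tcp_pos: [0.2564, 0.466, 0.2503]
tool_rot: [0.509, 0.861, 0.0, 0.0]
force: [1.0, -0.2, -0.2]
finger_gap: -0.002
gripper_force: 0.0
```

```bash
python3 - <<'E'
from h import *
d=snapshot("top"); zoom(d,100,90,430,310,2.4,"pics/t6.png")
E
```

```text
(no output)
```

View pics/t6.png

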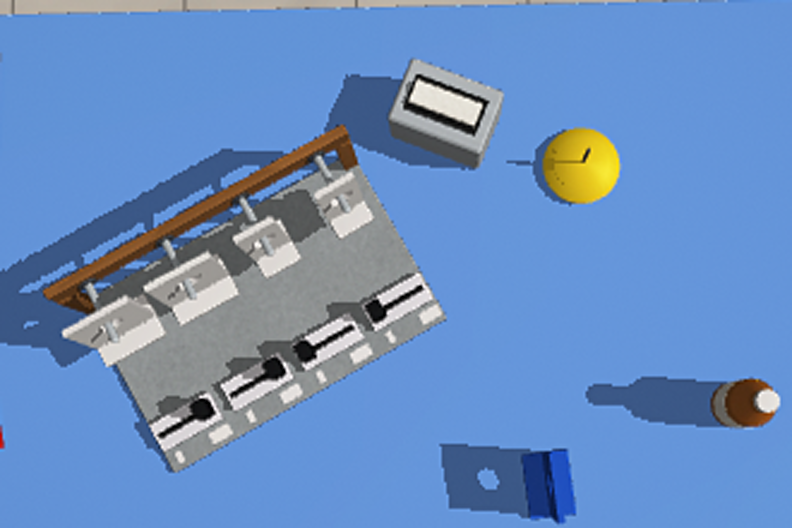

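All four stands hang on their pegs. Slides 1 and 2 (203,408),(273,369) are fully right, slides 3 and 4 (307,349),(376,309) fully left, and the bystanders are untouched.

```bash
python3 -c "
from station import ticket
print(ticket.sign_off())"
```

```text
the job is handed in; nothing more can be done
None
```

The job is handed in: all four stands hang on their own pegs, wide on 1 and 2 with slides fully right, narrow on 3 and 4 with slides fully left, and the bottle, napkin box and spike were left alone.

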